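Push a deep-well plate home on the shaker and throw its toggle clamp over

TASK

Get the plate ready for shaking: with the fingertips, push the white well plate along its rails until it is fully home against the end stop, without lifting it. Then push the handle of the clamp over, past its dead point, until it snaps into lock and its foot holds the plate down. Leave the other things standing where they are.

Things in the scene. Friction and masses are not known exactly. Their poses are not given: they have to be found in the camera images.
- shaker: Fixed grey bench shaker with a dark grey metal deck 230 x 260 mm, its top 65 mm above the bench. Origin: centre of its underside, at bench level; z up. Its x axis points from the clamp side (the robot's side) to the far side, y to the left along the rails.
- nest_home (a point): Fixed point of the shaker: the plate's centre when home against the end stop, (30, 30, 80) mm in the shaker's frame. Two steel rails 8 mm high run along y, inner faces at x = -14.5 and 74.5 mm; the end stop, 22 mm high, closes the left end, its face at y = 94 mm. The right end is open.
- plate_center (a point): Centre of the loose white well plate (86 mm in x, 128 mm in y along the rails, 30 mm high, about 0.28 kg), axes as the shaker's. It stands on the deck between the rails, 1.5 mm play each side, 15 to 45 mm short of the end stop; push it in the shaker's +y on its right end face, 64 mm from this centre.
- clamp_pivot (a point): Fixed pin of the toggle clamp, (-60, 45, 110) mm in the shaker's frame, 45 mm above the deck. The handle turns about it, about the shaker's y axis. A link to a hold-down arm, raised about 32 degrees over the plate at the start, brings the arm down as the handle goes over.
- handle_end (a point): Far end of the clamp handle, on its axis, 115 mm from the pin. The outer 70 mm is a grey round grip 22 mm thick with a rounded end. It swings on an arc about the pin, rising about 23 mm from fully open to upright.
- clamp_lever (a joint): Handle angle, rad. 0: open, leaning 0.65 rad back from the plate (shaker -x); grows as pushed to +x; upright at 0.65, dead point 0.75, locked at its stop at 1.15. Starts at 0 to 0.12. A spring resists up to the dead point (about 5 N at the grip) and throws the handle back if let go at 0.25 to 0.6; from about 0.9 on it snaps into lock by itself within 0.5 s.
- petri_dish: Bystander, loose: a low clear round dish with lid, 57 mm across, 13 mm high, standing on the shaker deck. Origin: centre of its underside.
- vial: Bystander, loose: a small capped vial, 22 mm across, 45 mm high, standing on the shaker deck on the robot's side. Origin: centre of its underside.
- tube_rack: Bystander, loose: open green rack 90 x 150 mm full of capped tubes, 94 mm high, on the bench to the left. Origin: centre of its underside.
- tip_box: Bystander, loose: closed pipette-tip box 87 x 122 x 67 mm on the bench to the right. Origin: centre of its underside.
- reagent: Bystander, loose: reagent bottle 66 mm across, 150 mm high, on the bench to the right. Origin: centre of its underside.
- flask: Bystander, loose: conical glass flask, 88 mm across its foot, 130 mm high, on the bench to the left. Origin: centre of its underside.
- glove_box: Bystander, loose: carton of gloves 120 x 230 x 75 mm on the bench to the right. Origin: centre of its underside.
- plate: The same well plate; origin: centre of its underside.
- clamp_arm: The clamp's hold-down arm, on its own pin at (-30, 45, 105) mm in the shaker's frame (its origin); its rubber foot, 60 mm from that pin, comes down on the middle of the plate's width when the handle locks.
Things that resemble listed ones, but are neither listed nor needed, are in the scene too. There is more than one size of the plate; the job needs the middle-sized.

How it is judged (in metres and radians):
On the way, in this order (a step that is already met when the one before it is completed fails the run):
1. the plate is home against the end stop (within 4 mm), clamp still open (y of plate_center in the frame of shaker above 0.026 m and horizontal distance between plate_center and nest_home below 0.005 m and angle between plate_center's own z axis and vertical below 0.05 rad and value of joint clamp_lever below 0.6 rad), for 0.2 s.
2. the clamp handle has gone over and is locked (value of joint clamp_lever above 1.09 rad), for 0.2 s.
At the end, for the whole second after the job is handed in: The plate lies flat within 4 mm of the end stop, at rest; the handle is locked (joint above 1.09 of 1.15 rad) and the clamp's foot presses on the plate (y of plate_center in the frame of shaker above 0.026 m and horizontal distance between plate_center and nest_home below 0.005 m and angle between plate_center's own z axis and vertical below 0.05 rad and value of joint clamp_lever above 1.09 rad and contact force between clamp_arm and plate above 0.5 N and linear speed of plate below 0.02 m/s); the robot touches nothing.
It fails at once if the plate is lifted off the deck or tipped (height (world z) of plate_center above 0.088 m or angle between plate_center's own z axis and vertical above 0.15 rad).
It fails at once if the dish or the vial on the shaker is moved by more than 20 mm or tipped over (distance of any of petri_dish, vial from where it was at the start of the episode above 0.02 m or angle between any of petri_dish, vial's own z axis and vertical above 0.4 rad).
It fails at once if a thing on the bench beside the shaker is moved by more than 20 mm or tipped over (distance of any of tube_rack, tip_box, reagent, flask, glove_box from where it was at the start of the episode above 0.02 m or angle between any of tube_rack, tip_box, reagent, flask, glove_box's own z axis and vertical above 0.4 rad).
It also fails if it takes over 48 s, if anything falls off the work surface, if the arm or the gripper's body presses on something with over 40 N, if the wrist force passes 120 N, or if a joint passes its speed limit or range.

ROBOT

A 7-joint arm with a two-finger parallel gripper is mounted at the origin on the work surface. World frame = base frame: x ahead of the robot, y to its left, z up, the work surface at z = 0. Lengths are in mm, angles in degrees, forces in N, time in s.
With the tool pointing down it reaches from about 400 to 850 mm from the base axis. Payload 10.4 kg.
Tool frame: the origin (TCP) lies on the mounting face of the last link; the fingertips stand 182 mm ahead of it and the grasp point (between the pads) lies 164 mm ahead of it (env.tips_ahead is the distance from the TCP to the fingertips, in mm); z points along the fingers, y is the line along which they close (so a half turn about z gives the same grasp; the last joint's range is limited). The gripper opens to 87 mm and grips with 3 to 60 N. Pads are 19 mm wide; open, the fingers measure 117 mm over their backs; the gripper's body (75 mm by 190 mm) begins 51 mm behind the grasp point.
Start: joints at [-74.92, 19.034, -3.707, 83.658, 1.238, 77.344, -5.071], TCP at [176.188, 599.658, 404.776] pointing down, gripper open.
Joint ranges: [-148.97, 148.97], [-28.65, 121.19], [-84.17, 76.75], [9.2, 138.47], [-72.65, 252.65], [3.7, 117.97], [-149.18, 149.18]. Speed limits (degrees/s): [127.2, 127.2, 159.86, 159.86, 180, 180, 180].

INTERFACE

Orientations are given as a 3x3 rotation matrix whose columns are the frame's x, y, z axes.
In Python, from cell import env, vision gives the robot as it stands.
- The arm moves only by the tool apply_moves, never from a script. Its argument "deltas" is a list of rows, each an object of numbers: "x", "y", "z": the shift along the tool's x, y, z as a fraction of full scale; "turn": the turn about the tool's z as a fraction of full scale. In form: [{"x": .., "y": .., "z": .., "turn": ..}, ...]. A call has 1 to 5 rows; each row is the pose to reach, as a shift and turn from the pose commanded when the call began, along the tool's axes at that moment, turning the shorter way round; what a row does not reach only later rows make up. Full scale, the value 1, is 50 cm for a shift and pi rad for a turn. A row lasts 1/12 s, in which the tool goes at most 41.7 mm and 7.16 degrees, less where a joint would pass 70% of its speed; a pose out of reach is approached as far as the arm can. A call with a number of a shift or a turn outside -1 to 1 is refused whole. A call with a gripper value outside its range is refused whole. "fingers" is the opening, from -1 (shut) to 1 (fully open), so that 0 is half open, set as the call begins (left out, the last holds). The fingers move at their own pace and stop on an object; the grip force is fixed at half the most. Time passes only in rows, so rows that repeat a pose let the fingers close. It gives the time, the measured TCP pose, the force, the opening and the grip force at its end, in the units of the state.
- env.get_obs(): the state, without advancing time (a new reading comes with each control period).
- vision.grab_frame(name): name is "scene" or "top"; returns the picture (384x512x3 uint8, red, green, blue); there is no depth.
- vision.camera_params(name): a dict with "mtx" (3x3 intrinsics, pixels), "eye" and "orientation" of the camera in the world. Camera axes: x right, y down, z forward; pixel columns grow to the right and rows downward; lengths in mm; the calibration is good to about 2 mm. A picture is of the moment at which its call begins. camera_params takes no time and is no camera call.
- env.job_done(): hands the job in; it is judged then, once.
Trained networks look in the newest picture that a camera, given by its name, has taken for a name from the list of things; names that differ only in an ending like _2 or _b are one class to them, and where a whole thing is asked for, a point or a joint stands for the part that bears it (a point fixed in the world has none). Each returns a list of dicts, best first, with "p" (0 to 1); they miss things now and then, are a little off and sometimes report something else, mostly with a low value. They report only what shows in the picture. A call takes as long as a camera call. They do not tell look-alikes from the thing itself.
- vision.trace(camera, label): "mask" (384x512 bool, what is visible of it) and "pixel" ([column, row] in pixels, amid what is visible of it).
The state is a dict: "t": time; "joints": joint angles; "qvel": joint speeds; "joint_torque": joint torques, N m; "position": TCP position; "tool_rot": TCP orientation; "wrist_force": force on the tool from outside, world axes, zero at the start; "torque": the same for the moment, N m; "finger_gap": finger opening in mm; "grip_force": force on a finger pad.
Only numpy, scipy, OpenCV 4.12 (cv2) and the standard library are available. Lean on these libraries where they do the work, as an engineer would, in place of code of your own. Each camera call takes 0.05 s, during which the arm holds its last target. There are 200 camera calls.

## Working session

There is one attempt and no reset: what is moved stays moved. The work goes in short steps, Python scripts to look and compute and a tool call to move; the robot and the scene stay as the last step left them, time stands still between calls to the robot, and variables do not carry over. Pictures are saved under pics/ and viewed, at most 10 in all, crops included, and the job is handed in when it is done.

Besides the shell and the picture viewer there is one more tool, called after "Request:" in YAML: its name, and indented under it one key for each argument. apply_moves: Moves the arm, as the interface text tells. Its arguments: {"type":"object","properties":{"deltas":{"type":"array","items":{"type":"object","properties":{"x":{"type":"number"},"y":{"type":"number"},"z":{"type":"number"},"turn":{"type":"number"}}}},"fingers":{"type":"number"}},"required":["deltas"]}

```bash
mkdir -p pics; ls
python3 - <<'E'
from cell import env, vision
import cv2,numpy as np
for n in ("scene","top"):
    im=vision.grab_frame(n); cv2.imwrite(f"pics/{n}0.png",cv2.resize(im[:,:,::-1],(800,600)))
    p=vision.camera_params(n); print(n,np.round(p["mtx"],1).tolist(),np.round(p["eye"],1).tolist(),np.round(p["orientation"],4).tolist())
    for l in ("shaker","plate","clamp_lever","clamp_arm","vial","petri_dish","tip_box"):
        for d in vision.trace(n,l)[:3]:
            m=d["mask"]; ys,xs=np.nonzero(m); print(l,round(d["p"],2),np.round(d["pixel"]).tolist(),xs.min() if len(xs) else 0,xs.max(),ys.min(),ys.max(),m.sum())
o=env.get_obs(); print(o["t"],o["position"],np.round(o["tool_rot"],3).tolist(),o["finger_gap"])
E
```

```text
pics
scene [[365.9, 0.0, 250.5], [0.0, 365.9, 190.9], [0.0, 0.0, 1.0]] [1319.0, -421.3, 743.8] [[0.4615, 0.4955, -0.7359], [0.8871, -0.2625, 0.3796], [-0.0051, -0.828, -0.5607]]
shaker 0.6 [264.0, 245.0] 212 330 162 281 4830
plate 0.77 [271.0, 177.0] 247 287 158 193 925
plate 0.65 [281.0, 223.0] 251 304 209 246 1263
plate 0.6 [218.0, 209.0] 204 237 196 217 521
clamp_lever 0.72 [264.0, 180.0] 257 272 163 198 213
clamp_lever 0.65 [104.0, 223.0] 92 120 199 246 932
clamp_arm 0.5 [283.0, 200.0] 273 291 197 208 111
vial 0.48 [276.0, 226.0] 251 304 209 246 1257
petri_dish 0.79 [232.0, 224.0] 221 241 214 229 270
petri_dish 0.55 [122.0, 259.0] 92 147 237 284 1762
petri_dish 0.55 [106.0, 222.0] 92 121 197 247 994
tip_box 0.73 [125.0, 260.0] 92 148 236 285 1866
tip_box 0.47 [283.0, 202.0] 275 291 199 208 89
top [[399.6, 0.0, 259.3], [0.0, 399.6, 196.3], [0.0, 0.0, 1.0]] [265.2, 17.0, 1462.6] [[0.0196, -0.9852, 0.1703], [-0.9997, -0.0219, -0.0119], [0.0154, -0.17, -0.9853]]
shaker 0.55 [257.0, 174.0] 221 297 134 202 3478
plate 0.89 [209.0, 254.0] 180 237 225 283 1777
plate 0.81 [276.0, 229.0] 261 289 220 240 504
plate 0.72 [255.0, 158.0] 239 276 144 171 889
clamp_lever 0.62 [248.0, 190.0] 246 252 177 196 100
clamp_lever 0.2 [257.0, 160.0] 238 276 144 171 861
clamp_arm 0.72 [374.0, 195.0] 352 391 181 209 967
clamp_arm 0.7 [368.0, 151.0] 333 402 132 169 2456
clamp_arm 0.6 [244.0, 162.0] 243 249 154 174 96
vial 0.53 [247.0, 166.0] 243 249 154 175 102
petri_dish 0.76 [285.0, 182.0] 278 293 177 192 190
tip_box 0.55 [372.0, 192.0] 352 391 181 209 942
0.8 [176.18914867 599.66011943 404.7911891 ] [[-0.959, 0.282, 0.0], [0.282, 0.959, 0.0], [0.0, 0.0, -1.0]] 86.86102583009959
```

View pics/scene0.png

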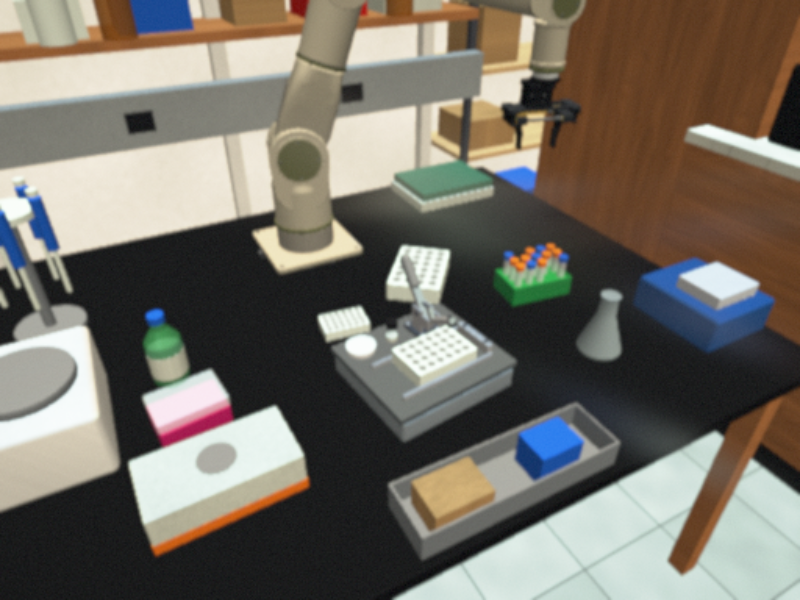

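View pics/top0.png

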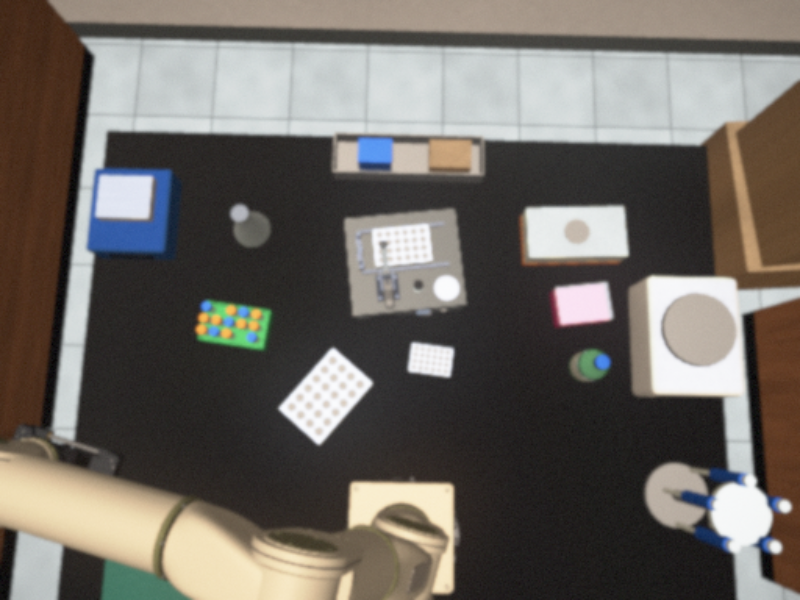

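Both views show the shaker in the middle (top picture around 405,262 of 800x600), with the plate on it at about (401,245), the clamp at (386,275), and the dish at (446,288). The other two white plates, on the bench, are look-alikes. Next I'll measure from crops.

Run:
```python
from cell import env, vision
import cv2,numpy as np
a=vision.grab_frame("top")[125:210,210:310,::-1]; b=vision.grab_frame("scene")[150:285,205:335,::-1]
cv2.imwrite("pics/a.png",cv2.resize(a,None,fx=7,fy=7,interpolation=cv2.INTER_CUBIC))
cv2.imwrite("pics/b.png",cv2.resize(b,None,fx=4.4,fy=4.4,interpolation=cv2.INTER_CUBIC))
```

```text
(no output)
```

View pics/a.png

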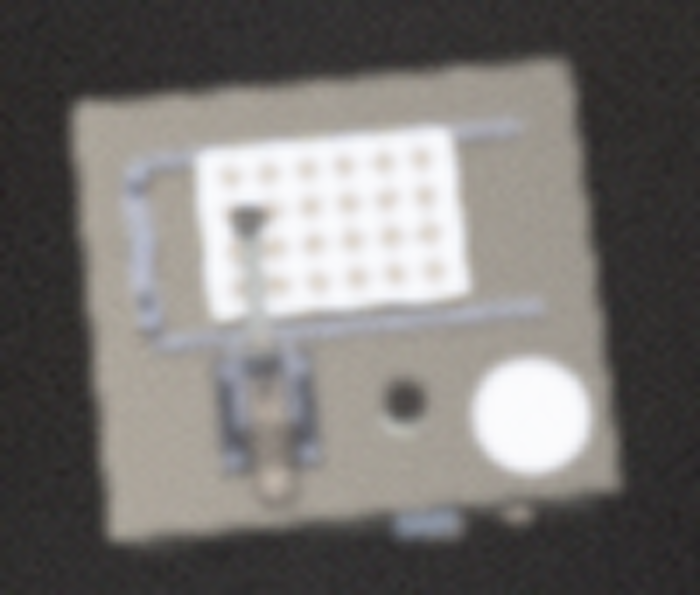

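View pics/b.png

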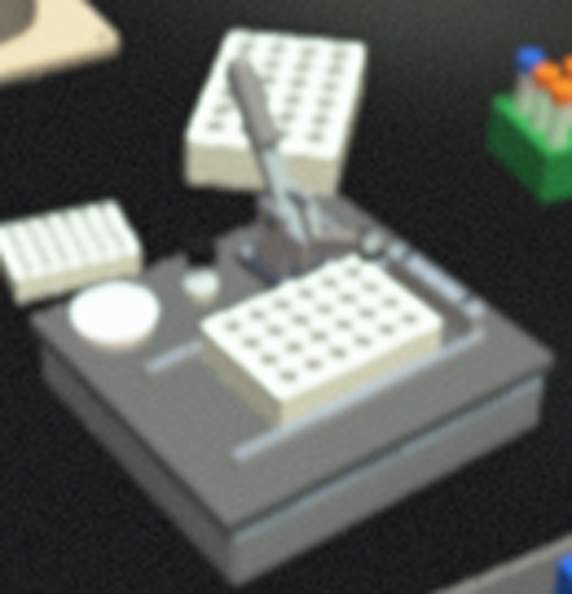

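Top crop: the deck corners are at (72,103), (572,60), (622,490) and (108,543). The plate top's right edge runs from (455,127) to (470,290), the handle tip is near (278,488), the vial at (405,400) and the dish at (532,415). In the scene crop the deck corners are at (35,320), (235,525) and (552,360), and the handle tip is at (240,65).

```bash
cat > h.py <<'E'
from cell import env, vision
import numpy as np
from scipy.optimize import least_squares
P={n:vision.camera_params(n) for n in("top","scene")}
def proj(n,X):
    p=P[n]; c=(np.atleast_2d(X)-p["eye"])@np.array(p["orientation"]); q=c@np.array(p["mtx"]).T; return q[:,:2]/q[:,2:]
def A(u): return (np.array(u,float)+.5)/7-.5+[210,125]
def B(u): return (np.array(u,float)+.5)/4.4-.5+[205,150]
def S2W(s,X):
    c,n=np.cos(s[2]),np.sin(s[2]); X=np.atleast_2d(X); return X@np.array([[c,n,0],[-n,c,0],[0,0,1]])+[s[0],s[1],0]
def R(s): c,n=np.cos(s[2]),np.sin(s[2]); return np.array([[c,-n],[n,c]])
E
python3 - <<'E'
from h import *
D=[[115,130,65],[115,-130,65],[-115,-130,65],[-115,130,65]]
at=A([[72,103],[572,60],[622,490],[108,543]]); bs=B([[552,360],[235,525],[35,320]])
f=lambda s:np.r_[(proj("top",S2W(s,D))-at).ravel(),(proj("scene",S2W(s,D[:3]))-bs).ravel()]
r=least_squares(f,[600,0,0]); s=r.x; print("shaker",s,np.rad2deg(s[2]),np.round(r.fun,1)); 
C=np.array([[43,64,15],[43,-64,15],[-43,-64,15],[-43,64,15]])
pt=A([[195,155],[455,127],[470,290],[213,318]]); pb=B([[440,325],[280,400],[203,325]])
def g(v):
    X=C+[v[0],v[1],v[2]]; W=S2W([s[0],s[1],s[2]],X)
    return np.r_[(proj("top",W)-pt).ravel(),(proj("scene",W[:3])-pb).ravel()]
r=least_squares(g,[30,0,80]); print("plate in shaker",r.x,np.round(r.fun,1))
r=least_squares(lambda X:np.r_[(proj("top",X)-A([278,488])).ravel(),(proj("scene",X)-B([240,65])).ravel()],[500,0,200]); print("handle",r.x,(r.x[:2]-s[:2])@R(s),r.fun)
r=least_squares(lambda X:np.r_[(proj("top",X)-A([405,398])).ravel(),(proj("scene",X)-B([201,282])).ravel()],[500,0,100]); print("vial",r.x,(r.x[:2]-s[:2])@R(s),r.fun)
r=least_squares(lambda X:np.r_[(proj("top",X)-A([532,415])).ravel(),(proj("scene",X)-B([115,313])).ravel()],[500,0,100]); print("dish",r.x,(r.x[:2]-s[:2])@R(s),r.fun)
for a in (0,.06,.12):
    print(a,S2W(s,[[-60-115*np.sin(.65-a),45,110+115*np.cos(.65-a)]]))
print("home",S2W(s,[[30,30,80]]), "pushface",S2W(s,[[30,-34,80]]))
E
```

```text
shaker [6.15772373e+02 5.34401016e+00 1.24682271e-01] 7.143767904617493 [-0.3  0.  -0.7 -0.6 -0.3 -0.4  0.3 -0.6  1.1 -1.  -1.2 -0.  -1.1 -0.6]
plate in shaker [29.91290992  1.73609634 78.89482916] [ 0.6 -0.3 -0.8  0.2 -0.2  0.3  0.4 -0.1  0.5 -0.4  0.3  0.2 -0.7  0.2]
handle [490.08439369  34.88808875 198.41345943] [-121.03820615   44.94522607] [-0.24792435 -0.12943994 -0.25787926  0.02451783]
vial [557.23039835 -28.49736571  82.23463904] [-62.29602246 -26.29842371] [ 0.34762332  0.17065726  0.32297468 -0.02583566]
dish [552.13621194 -91.452295    75.51181252] [-75.17970596 -88.131138  ] [-0.14343207 -0.0635799  -0.12840221  0.00722525]
0 [[481.5857871   33.87814041 201.54963683]]
0.06 [[487.1571188   34.57640881 205.5581781 ]]
0.12 [[492.95692738  35.30331276 209.22281311]]
home [[641.80870548  38.84191137  80.        ]] pushface [[649.76771201 -24.66127135  80.        ]]
```

```bash
cat >> h.py <<'E'
s=np.array([615.77,5.34,0.12468])
def go(shk_xy,tipz,yaw=None):
    "delta to put the fingertips at shaker (x,y), height tipz; tool y axis along shaker angle yaw(rad)"
    o=env.get_obs(); T=np.array(o["tool_rot"]); w=S2W(s,[[*shk_xy,tipz+env.tips_ahead]])[0]
    d=T.T@(w-o["position"])/500; out="t %.2f d x %.4f y %.4f z %.4f"%(o["t"],*d)
    if yaw is not None:
        a=yaw+s[2]-np.arctan2(T[1,1],T[0,1]); a=(a+np.pi)%(2*np.pi)-np.pi
        out+=" turn %.4f"%(-a/np.pi)
    tip=o["position"]+T[:,2]*env.tips_ahead; print(out,"| tip shk",np.round((tip[:2]-s[:2])@R(s),1),round(tip[2],1),"F",np.round(o["wrist_force"],1),"gap",round(o["finger_gap"],1),"Tz",np.round(T[:,2],3),"J",np.round(o["joints"],0))
E
python3 -c "
from h import *
go((30,-100),260,0)"
```

```text
t 0.90 d x -1.3134 y -1.0520 z -0.0750 turn 0.3693 | tip shk [-362.3  644.4] 222.6 F [ 0.8 -0.5  0.1] gap 87.1 Tz [-0.  0. -1.] J [-75.  19.  -4.  84.   1.  77.  -5.]
```

Request:
apply_moves:
  deltas:
    - {"x":-0.03,"y":-0.02,"z":-0.07,"turn":0.03}
    - {"x":-0.12,"y":-0.1,"z":-0.08,"turn":0.06}
    - {"x":-0.19,"y":-0.15,"z":-0.08,"turn":0.09}
    - {"x":-0.25,"y":-0.2,"z":-0.08,"turn":0.12}
    - {"x":-0.31,"y":-0.25,"z":-0.08,"turn":0.15}
  fingers: -1

```text
t: 1.32
position: [282.3, 446.5, 445.1]
tool_rot: [[-0.724, 0.69, 0.0], [0.69, 0.724, 0.001], [0.0, 0.001, -1.0]]
wrist_force: [1.3, 1.0, 0.3]
finger_gap: 61.7
grip_force: 0.0
```

```bash
python3 -c "
from h import *
go((30,-100),260,0)"
```

```text
t 1.32 d x -1.2844 y -0.2583 z 0.0049 turn 0.2179 | tip shk [-276.   479.3] 262.9 F [1.3 1.  0.3] gap 61.7 Tz [ 0.     0.001 -1.   ] J [-66.   6.   4.  95.  -0.  79. -16.]
```

Request:
apply_moves:
  deltas:
    - {"x":-0.08,"y":-0.015,"turn":0.03}
    - {"x":-0.16,"y":-0.03,"turn":0.06}
    - {"x":-0.24,"y":-0.045,"turn":0.09}
    - {"x":-0.32,"y":-0.06,"turn":0.12}
    - {"x":-0.4,"y":-0.08,"turn":0.15}

```text
schema error: expected keys x, y, z, turn
```

```bash
python3 -c "
from h import *
go((30,-100),260,0)"
```

```text
t 1.32 d x -1.2844 y -0.2583 z 0.0049 turn 0.2179 | tip shk [-276.   479.3] 262.9 F [1.3 1.  0.3] gap 61.7 Tz [ 0.     0.001 -1.   ] J [-66.   6.   4.  95.  -0.  79. -16.]
```

Request:
apply_moves:
  deltas:
    - {"x":-0.08,"y":-0.015,"z":0,"turn":0.03}
    - {"x":-0.16,"y":-0.03,"z":0,"turn":0.06}
    - {"x":-0.24,"y":-0.045,"z":0,"turn":0.09}
    - {"x":-0.32,"y":-0.06,"z":0,"turn":0.12}
    - {"x":-0.4,"y":-0.08,"z":0,"turn":0.15}

```text
t: 1.73
position: [400.1, 280.0, 445.0]
tool_rot: [[-0.332, 0.943, 0.0], [0.943, 0.332, 0.001], [0.001, 0.001, -1.0]]
wrist_force: [0.6, 0.9, -0.0]
finger_gap: 28.4
grip_force: 0.0
```

```bash
python3 -c "
from h import *
go((30,-100),260,0)"
```

```text
t 1.73 d x -0.8694 y 0.2410 z 0.0052 turn 0.0679 | tip shk [-179.7  299.5] 262.8 F [ 0.6  0.9 -0. ] gap 28.4 Tz [ 0.     0.001 -1.   ] J [-55.  -0.  15. 101.   0.  79. -21.]
```

Request:
apply_moves:
  deltas:
    - {"x":-0.08,"y":0.022,"z":0,"turn":0.03}
    - {"x":-0.16,"y":0.044,"z":0,"turn":0.05}
    - {"x":-0.24,"y":0.067,"z":0,"turn":0.068}
    - {"x":-0.32,"y":0.089,"z":0,"turn":0.068}
    - {"x":-0.4,"y":0.11,"z":0,"turn":0.068}

```text
t: 2.15
position: [519.0, 109.9, 445.1]
tool_rot: [[-0.128, 0.992, 0.001], [0.992, 0.128, 0.001], [0.0, 0.001, -1.0]]
wrist_force: [1.5, 0.9, 0.4]
finger_gap: 1.6
grip_force: 0.0
```

```bash
python3 -c "
from h import *
go((30,-100),260,0)"
```

```text
t 2.15 d x -0.4326 y 0.2243 z 0.0058 turn 0.0013 | tip shk [-82.9 115.9] 262.9 F [1.5 0.9 0.4] gap 1.6 Tz [ 0.001  0.001 -1.   ] J [-42.   5.  27.  96.  -3.  79.  -7.]
```

Request:
apply_moves:
  deltas:
    - {"x":-0.07,"y":0.04,"z":0,"turn":0.001}
    - {"x":-0.14,"y":0.075,"z":0,"turn":0.001}
    - {"x":-0.21,"y":0.11,"z":0,"turn":0.001}
    - {"x":-0.28,"y":0.145,"z":0,"turn":0.001}
    - {"x":-0.35,"y":0.18,"z":0,"turn":0.001}

```text
t: 2.57
position: [630.8, -51.6, 444.9]
tool_rot: [[-0.126, 0.992, 0.001], [0.992, 0.126, 0.0], [0.0, 0.001, -1.0]]
wrist_force: [-0.6, 0.9, -0.8]
finger_gap: 0.9
grip_force: 0.0
```

```bash
python3 -c "
from h import *
go((30,-100),140,0)"
```

```text
t 2.57 d x -0.0834 y 0.0439 z 0.2453 turn 0.0006 | tip shk [  8.  -58.3] 262.7 F [-0.6  0.9 -0.8] gap 0.9 Tz [ 0.001  0.    -1.   ] J [-25.  21.  35.  81. -12.  82.  16.]
```

Request:
apply_moves:
  deltas:
    - {"x":-0.07,"y":0.035,"z":0.02,"turn":0}
    - {"x":-0.083,"y":0.044,"z":0.09,"turn":0}
    - {"x":-0.083,"y":0.044,"z":0.17,"turn":0}
    - {"x":-0.083,"y":0.044,"z":0.24,"turn":0}
    - {"x":-0.083,"y":0.044,"z":0.3,"turn":0}

```text
t: 2.98
position: [656.6, -88.6, 291.9]
tool_rot: [[-0.125, 0.992, -0.002], [0.992, 0.125, 0.0], [0.0, -0.002, -1.0]]
wrist_force: [-0.1, -0.1, -1.0]
finger_gap: 0.6
grip_force: 0.0
```

```bash
python3 -c "
from h import *
go((30,-95),73,0)
import cv2
cv2.imwrite('pics/c.png',cv2.resize(np.vstack([vision.grab_frame('top')[110:220,200:330,::-1],vision.grab_frame('scene')[160:270,205:335,::-1]]),None,fx=2.7,fy=2.7,interpolation=cv2.INTER_CUBIC))
"
```

```text
t 2.98 d x 0.0066 y 0.0025 z 0.0734 turn 0.0002 | tip shk [ 28.5 -98.3] 109.7 F [-0.1 -0.1 -1. ] gap 0.6 Tz [-0.002  0.    -1.   ] J [-20.  31.  33.  87. -17.  68.  23.]
```

View pics/c.png

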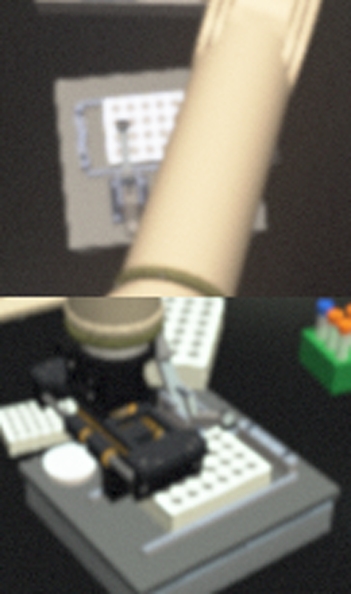

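The gripper is right of the plate: in the scene half of the picture the fingertips are near (120,495) and the plate's right edge is at (155,510). It is clear of the dish, vial and clamp, so I'll lower it and start pushing.

Request:
apply_moves:
  deltas:
    - {"x":0,"y":0.003,"z":0.035,"turn":0}
    - {"x":0,"y":0.003,"z":0.06,"turn":0}
    - {"x":0,"y":0.003,"z":0.071,"turn":0}
    - {"x":0.01,"y":0.003,"z":0.071,"turn":0}
    - {"x":0.03,"y":0.003,"z":0.071,"turn":0}

```text
t: 3.5
position: [656.7, -74.3, 260.3]
tool_rot: [[-0.124, 0.992, 0.001], [0.992, 0.124, -0.001], [-0.001, 0.001, -1.0]]
wrist_force: [-0.3, -0.5, 0.5]
finger_gap: 0.4
grip_force: 0.0
```

Request:
apply_moves:
  deltas:
    - {"x":0.01,"y":0,"z":0,"turn":0}
    - {"x":0.018,"y":0,"z":0,"turn":0}
    - {"x":0.026,"y":0,"z":0,"turn":0}
    - {"x":0.034,"y":0,"z":0,"turn":0}
    - {"x":0.042,"y":0,"z":0,"turn":0}

```text
t: 3.92
position: [654.1, -52.8, 259.9]
tool_rot: [[-0.125, 0.992, 0.001], [0.992, 0.125, -0.001], [-0.001, 0.001, -1.0]]
wrist_force: [0.1, -3.5, 2.3]
finger_gap: 0.5
grip_force: 1.4
```

```bash
python3 -c "
from h import *
go((30,-43),74,0)"
```

```text
t 3.92 d x 0.0390 y -0.0017 z 0.0073 turn 0.0002 | tip shk [ 31.  -62.6] 77.7 F [ 0.1 -3.5  2.3] gap 0.5 Tz [ 0.001 -0.001 -1.   ] J [-22.  32.  32.  89. -18.  64.  20.]
```

Request:
apply_moves:
  deltas:
    - {"x":0.006,"y":0,"z":0,"turn":0}
    - {"x":0.012,"y":0,"z":0,"turn":0}
    - {"x":0.018,"y":0,"z":0,"turn":0}
    - {"x":0.023,"y":0,"z":0,"turn":0}
    - {"x":0.028,"y":0,"z":0,"turn":0}

```text
t: 4.33
position: [652.2, -38.6, 259.2]
tool_rot: [[-0.125, 0.992, -0.0], [0.992, 0.125, -0.0], [-0.0, -0.0, -1.0]]
wrist_force: [0.2, -2.9, 2.9]
finger_gap: 0.7
grip_force: 1.4
```

Request:
apply_moves:
  deltas:
    - {"x":0.003,"y":0,"z":0,"turn":0}
    - {"x":0.006,"y":0,"z":0,"turn":0}
    - {"x":0.007,"y":0,"z":0,"turn":0}
    - {"x":0.008,"y":0,"z":0,"turn":0}
    - {"x":0.008,"y":0,"z":0,"turn":0}

```text
t: 4.75
position: [651.6, -36.3, 259.2]
tool_rot: [[-0.124, 0.992, -0.0], [0.992, 0.124, -0.002], [-0.002, -0.0, -1.0]]
wrist_force: [0.9, -7.3, 1.9]
finger_gap: 0.0
grip_force: 3.6
```

```bash
python3 -c "
from h import *
go((30,-43),74,0)"
```

```text
t 4.75 d x 0.0056 y -0.0008 z 0.0059 turn -0.0002 | tip shk [ 30.3 -46.2] 77.0 F [ 0.9 -7.3  1.9] gap 0.0 Tz [-0.    -0.002 -1.   ] J [-24.  32.  32.  90. -18.  64.  19.]
```

Request:
apply_moves:
  deltas:
    - {"x":0.002,"y":0,"z":0,"turn":0}
    - {"x":0.004,"y":0,"z":0,"turn":0}
    - {"x":0.006,"y":0,"z":0,"turn":0}
    - {"x":0.006,"y":0,"z":0,"turn":0}
    - {"x":0.006,"y":0,"z":0,"turn":0}

```text
t: 5.17
position: [651.3, -35.7, 259.3]
tool_rot: [[-0.122, 0.993, 0.001], [0.993, 0.122, -0.005], [-0.005, 0.0, -1.0]]
wrist_force: [2.1, -14.7, -0.6]
finger_gap: 0.3
grip_force: 7.2
```

```bash
python3 -c "
from h import *
go((30,-80),74,0)"
```

```text
t 5.17 d x -0.0697 y -0.0000 z 0.0065 turn -0.0009 | tip shk [ 30.2 -46.1] 77.1 F [  2.1 -14.7  -0.6] gap 0.3 Tz [ 0.001 -0.005 -1.   ] J [-24.  32.  32.  90. -18.  63.  18.]
```

Request:
apply_moves:
  deltas:
    - {"x":-0.015,"y":0,"z":0,"turn":0}
    - {"x":-0.04,"y":0,"z":0,"turn":0}
    - {"x":-0.06,"y":0,"z":-0.04,"turn":0}
    - {"x":-0.06,"y":0,"z":-0.12,"turn":0}
    - {"x":-0.06,"y":0,"z":-0.2,"turn":0}

```text
t: 5.58
position: [654.6, -62.3, 358.8]
tool_rot: [[-0.124, 0.992, -0.004], [0.992, 0.124, 0.0], [0.001, -0.004, -1.0]]
wrist_force: [1.8, -0.2, 1.0]
finger_gap: 0.7
grip_force: 0.0
```

Request:
apply_moves:
  deltas:
    - {"x":0,"y":0,"z":-0.08,"turn":0}
    - {"x":0,"y":-0.05,"z":-0.16,"turn":0}
    - {"x":0,"y":-0.12,"z":-0.2,"turn":0}
    - {"x":0,"y":-0.19,"z":-0.2,"turn":0}
    - {"x":0,"y":-0.26,"z":-0.2,"turn":0}

```text
t: 6.0
position: [524.9, -78.5, 460.3]
tool_rot: [[-0.126, 0.992, 0.002], [0.992, 0.126, 0.001], [0.001, 0.002, -1.0]]
wrist_force: [-0.0, 0.8, 0.7]
finger_gap: 0.6
grip_force: 0.0
```

```bash
python3 -c "
from h import *
go((-175,45),275,0)"
```

```text
t 6.00 d x 0.2340 y -0.1484 z 0.0061 turn 0.0005 | tip shk [-100.2  -71.8] 278.1 F [-0.   0.8  0.7] gap 0.6 Tz [ 0.002  0.001 -1.   ] J [-30.   5.  36.  95.  -3.  81.  14.]
```

Request:
apply_moves:
  deltas:
    - {"x":0.04,"y":-0.06,"z":0,"turn":0}
    - {"x":0.09,"y":-0.11,"z":0,"turn":0}
    - {"x":0.15,"y":-0.148,"z":0,"turn":0}
    - {"x":0.21,"y":-0.148,"z":0,"turn":0}
    - {"x":0.234,"y":-0.148,"z":0,"turn":0}

```text
t: 6.42
position: [436.4, 32.3, 459.6]
tool_rot: [[-0.13, 0.991, 0.0], [0.991, 0.13, 0.003], [0.003, 0.001, -1.0]]
wrist_force: [0.7, 0.6, 0.1]
finger_gap: 0.4
grip_force: 0.0
```

```bash
python3 -c "
from h import *
go((-175,45),182,0)
import cv2
cv2.imwrite('pics/d.png',cv2.resize(np.vstack([vision.grab_frame('top')[110:220,200:330,::-1],vision.grab_frame('scene')[150:270,205:335,::-1]]),None,fx=2.6,fy=2.6,interpolation=cv2.INTER_CUBIC))
"
```

```text
t 6.42 d x -0.0087 y -0.0009 z 0.1907 turn 0.0019 | tip shk [-174.5   49.6] 277.4 F [0.7 0.6 0.1] gap 0.4 Tz [ 0.     0.003 -1.   ] J [-38.  -9.  26. 106.   4.  82.  -6.]
```

View pics/d.png

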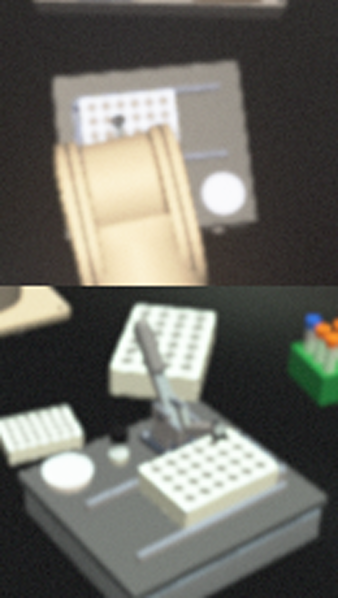

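The plate now sits against the end stop: its left edge is at about (77,100) in the top half, right at the stop. The handle is still open, leaning back with its tip at (140,325) in the scene half, and the vial and dish haven't moved. Now I'll lower the fingers behind the handle.

Request:
apply_moves:
  deltas:
    - {"x":-0.009,"y":-0.001,"z":0.06,"turn":0.002}
    - {"x":-0.009,"y":-0.001,"z":0.12,"turn":0.002}
    - {"x":-0.009,"y":-0.001,"z":0.17,"turn":0.002}
    - {"x":-0.009,"y":-0.001,"z":0.19,"turn":0.002}
    - {"x":-0.009,"y":-0.001,"z":0.19,"turn":0.002}

```text
t: 6.93
position: [437.7, 23.6, 362.4]
tool_rot: [[-0.118, 0.993, -0.004], [0.993, 0.118, -0.001], [-0.001, -0.004, -1.0]]
wrist_force: [-0.7, 1.0, -0.6]
finger_gap: 0.2
grip_force: 0.0
```

```bash
python3 -c "
from h import *
go((-60,45),182,0)
import cv2
cv2.imwrite('pics/e.png',cv2.resize(vision.grab_frame('scene')[130:260,205:335,::-1],None,fx=4,fy=4,interpolation=cv2.INTER_CUBIC))
"
```

```text
t 6.93 d x 0.0108 y 0.2288 z -0.0046 turn -0.0020 | tip shk [-175.2   40.2] 180.2 F [-0.7  1.  -0.6] gap 0.2 Tz [-0.004 -0.001 -1.   ] J [-38.  -5.  28. 115.   2.  70.  -4.]
```

View pics/e.png

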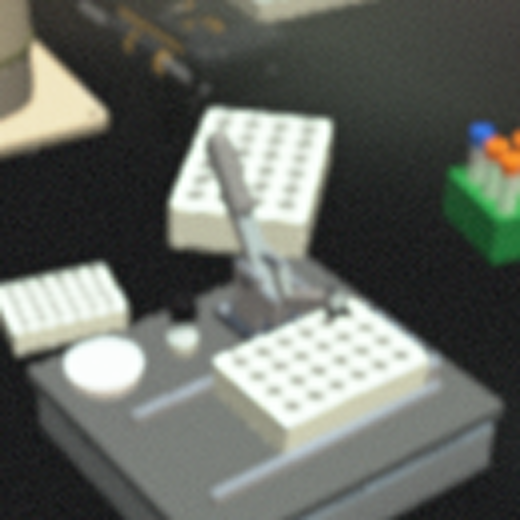

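The fingertips at about (200,90) are behind the handle tip at (215,140). Pushing over in +x.

Request:
apply_moves:
  deltas:
    - {"x":0.01,"y":0.01,"z":0,"turn":-0.002}
    - {"x":0.01,"y":0.03,"z":0,"turn":-0.002}
    - {"x":0.01,"y":0.055,"z":0,"turn":-0.002}
    - {"x":0.01,"y":0.08,"z":0,"turn":-0.002}
    - {"x":0.01,"y":0.105,"z":0,"turn":-0.002}

```text
t: 7.4
position: [490.6, 36.3, 365.9]
tool_rot: [[-0.126, 0.992, 0.0], [0.992, 0.126, 0.001], [0.001, 0.0, -1.0]]
wrist_force: [-8.0, -0.3, 4.8]
finger_gap: 0.7
grip_force: 4.0
```

Request:
apply_moves:
  deltas:
    - {"x":0,"y":0.025,"z":0,"turn":0}
    - {"x":0,"y":0.05,"z":0,"turn":0}
    - {"x":0,"y":0.075,"z":0,"turn":0}
    - {"x":0,"y":0.1,"z":0,"turn":0}
    - {"x":0,"y":0.12,"z":0,"turn":0}

```text
t: 7.82
position: [550.8, 44.0, 365.9]
tool_rot: [[-0.127, 0.992, 0.002], [0.992, 0.127, 0.001], [0.001, 0.002, -1.0]]
wrist_force: [-0.0, 0.5, -0.3]
finger_gap: 0.5
grip_force: 0.0
```

```bash
python3 -c "
from h import *
go((-55,45),182,0)"
```

```text
t 7.82 d x -0.0029 y 0.0093 z 0.0035 turn 0.0008 | tip shk [-59.3  46.5] 183.7 F [-0.   0.5 -0.3] gap 0.5 Tz [ 0.002  0.001 -1.   ] J [-35.  12.  30.  99.  -6.  70.   3.]
```

Request:
apply_moves:
  deltas:
    - {"x":0,"y":0.01,"z":0,"turn":0}
    - {"x":0,"y":0.01,"z":0,"turn":0}
    - {"x":0,"y":-0.04,"z":0,"turn":0}
    - {"x":0,"y":-0.1,"z":-0.03,"turn":0}
    - {"x":0,"y":-0.16,"z":-0.1,"turn":0}

```text
t: 8.23
position: [470.6, 33.5, 408.5]
tool_rot: [[-0.126, 0.992, -0.005], [0.992, 0.126, -0.003], [-0.002, -0.006, -1.0]]
wrist_force: [-0.5, 1.3, 0.4]
finger_gap: 0.6
grip_force: 0.0
```

Request:
apply_moves:
  deltas:
    - {"x":0,"y":-0.06,"z":-0.06,"turn":0}
    - {"x":0,"y":-0.1,"z":-0.1,"turn":0}
    - {"x":0,"y":-0.1,"z":-0.1,"turn":0}
    - {"x":0,"y":-0.1,"z":-0.1,"turn":0}
    - {"x":0,"y":-0.1,"z":-0.1,"turn":0}

```text
t: 8.65
position: [423.1, 27.3, 460.9]
tool_rot: [[-0.126, 0.992, 0.001], [0.992, 0.126, 0.001], [0.001, 0.001, -1.0]]
wrist_force: [-0.6, -0.1, -0.6]
finger_gap: 0.1
grip_force: 0.0
```

```bash
python3 -c "
from h import *
go((-55,45),182,0)
import cv2
cv2.imwrite('pics/f.png',cv2.resize(vision.grab_frame('scene')[130:260,205:335,::-1],None,fx=4,fy=4,interpolation=cv2.INTER_CUBIC))
"
```

```text
t 8.65 d x -0.0019 y 0.2668 z 0.1935 turn 0.0005 | tip shk [-188.3   45.8] 278.7 F [-0.6 -0.1 -0.6] gap 0.1 Tz [ 0.001  0.001 -1.   ] J [-40. -11.  26. 108.   5.  82.  -7.]
```

View pics/f.png

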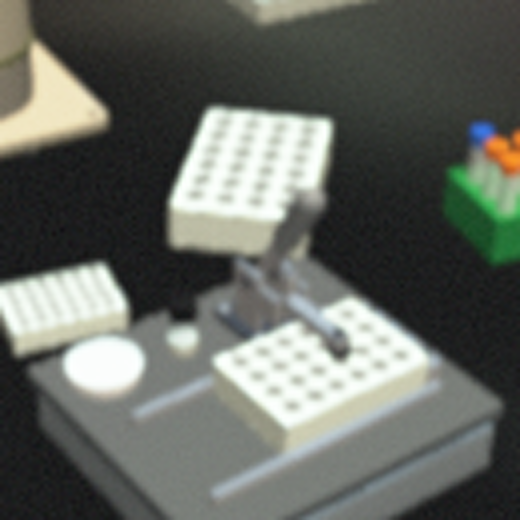

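The handle has gone over, with its tip near (310,197), and the foot is down on the plate at (340,345). I'll check the tip against the locked angle.

```bash
python3 -c "
from h import *
for a in (.9,1.0,1.09,1.15):
    q=proj('scene',S2W(s,[[-60+109*np.sin(a-.65),45,110+109*np.cos(a-.65)],[-60,45,110]])); print(a,np.round((q-[205,130]+.5)*4-.5,1).tolist())
q=proj('scene',S2W(s,C:=[[73,-34,95],[73,94,95],[-13,-34,95]])); print(np.round((q-[205,130]+.5)*4-.5).tolist())
"
```

```text
0.9 [[291.1, 169.4], [263.8, 275.0]]
1.0 [[300.3, 179.8], [263.8, 275.0]]
1.09 [[308.2, 190.1], [263.8, 275.0]]
1.15 [[313.3, 197.4], [263.8, 275.0]]
[[290.0, 427.0], [432.0, 358.0], [215.0, 361.0]]
```

The tip matches about 1.15 rad, the plate corners match the home position, and the arm is clear.

```bash
python3 -c "
from cell import env
print(env.job_done())"
```

```text
the job is handed in; nothing more can be done
None
```

The job is handed in: the plate was pushed home against the end stop, the clamp handle is over at about its locked angle with its foot down on the plate (checked in the images), and the dish and vial look undisturbed; no verdict was returned.

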